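Start the bench grinder from its control box

ROBOT

A 6-joint arm with a two-finger parallel gripper is mounted at the origin on the work surface. World frame = base frame: x ahead of the robot, y to its left, z up, the work surface at z = 0. Lengths are in mm, angles in rad, forces in N, time in s.
With the tool pointing down it reaches from about 275 to 1000 mm from the base axis. Payload 8.4 kg.
Tool frame: the origin (TCP) lies between the finger pads; the fingertips stand r.tips_ahead ahead of it and the grasp point (between the pads) lies 6 mm ahead of it (r.tips_ahead is the distance from the TCP to the fingertips, in mm); z points along the fingers, y is the line along which they close (so a half turn about z gives the same grasp; the last joint's range is limited). The gripper opens to 85 mm and grips with 20 to 120 N. Pads are 22 mm wide; open, the fingers measure 114 mm over their backs; the gripper's body (76 mm by 85 mm) begins 54 mm behind the grasp point. The pads swing forward as they close: fully open they stand 13 mm farther back than shut.
Start: joints at [1.173, 0.353, 1.633, -0, 1.155, -0.002], TCP at [240.965, 576.683, 227.881] pointing down, gripper open.
Joint ranges: [-2.63, 2.63], [-0.92, 2.1], [0.06, 2.66], [-1.3, 4.44], [0, 2.69], [-3.02, 3.02]. Speed limits (rad/s): [2.22, 2.22, 2.79, 3.14, 3.14, 3.14].

INTERFACE

Orientations are given as [roll, pitch, yaw] about the fixed x, y, z axes, in that order (R = Rz(yaw) Ry(pitch) Rx(roll)).
In Python, from rig import r gives the robot as it stands.
- The arm moves only by the tool carry_out, never from a script. Its arguments are lists of equal length, an entry for each row: "delta_pos": the shift along the tool's x, y, z in m, a list of three; "rot": the turn, a rotation vector about the tool's x, y, z in degrees, a list of three. A call has 1 to 8 rows; each row is the pose to reach, as a shift and turn from the pose commanded when the call began, along the tool's axes at that moment; what a row does not reach only later rows make up. A row lasts 1/8 s, in which the tool goes at most 62.5 mm and 10.7 degrees, less where a joint would pass 70% of its speed; a pose out of reach is approached as far as the arm can. A call with a gripper value outside its range is refused whole. "claw" is the finger opening in m, from 0 to 0.0854, set as the call begins (left out, the last holds). The fingers move at their own pace and stop on an object; "grip_force" is the grip in N (left out, the last holds). Time passes only in rows, so rows that repeat a pose let the fingers close. It gives the time, the measured TCP pose, the force, the opening and the grip force at its end, in the units of the state.
- r.sense(): the state, without advancing time (a new reading comes with each control period).
- r.grab_frame(name): name is "side" or "top" or "wrist"; returns the picture (400x640x3 uint8, blue, green, red); there is no depth.
- r.camera_info(name): a dict with "fx", "fy", "cx", "cy" (pixels), "pose" (4x4, takes a point from camera to world coordinates); the wrist camera has in their place "hand_eye" (4x4, takes a point from camera to tool coordinates, whose origin is the TCP and whose axes are the flange's). Camera axes: x right, y down, z forward; pixel columns grow to the right and rows downward; lengths in mm; the calibration is good to about 2 mm. A picture is of the moment at which its call begins: read the wrist's pose just before it. camera_info takes no time and is no camera call.
- r.sign_off(): hands the job in; it is judged then, once.
Trained networks look in the newest picture that a camera, given by its name, has taken for a name from the list of things; names that differ only in an ending like _2 or _b are one class to them, and where a whole thing is asked for, a point or a joint stands for the part that bears it (a point fixed in the world has none). Each returns a list of dicts, best first, with "p" (0 to 1); they miss things now and then, are a little off and sometimes report something else, mostly with a low value. They report only what shows in the picture. A call takes as long as a camera call.
- r.recognise(thing, camera): "box" ([left, top, right, bottom] in pixels, round what is visible of it).
- r.cut_out(thing, camera): "mask" (400x640 bool, what is visible of it) and "box" ([left, top, right, bottom] in pixels, round what is visible of it).
The state is a dict: "clock": time; "qpos": joint angles; "qvel": joint speeds; "joint_efforts": joint torques, N m; "eef_pos": TCP position; "tcp_rot": TCP orientation; "contact_force": force on the tool from outside, world axes, zero at the start; "wrist_torque": the same for the moment, N m; "opening": opening from 0.0 (shut) to 1.0 (fully open); "grasp_force": force on a finger pad.
Only numpy, scipy, OpenCV 4.12 (cv2) and the standard library are available. Lean on these libraries where they do the work, as an engineer would, in place of code of your own. Each camera call takes 0.05 s, during which the arm holds its last target. There are 200 camera calls.

TASK

Start the bench grinder from its yellow control box: with the fingertips, press down the raised, white-dotted end of the black rocker until the switch has gone right over, and only then press the green button all the way in, gently, and let it spring back as you withdraw. Do not press the red button or anything on the blue box, and leave the loose things on the bench where they are.

Things in the scene. Friction and masses are not known exactly. Their poses are not given: they have to be found in the camera images.
- box: Yellow control box of the bench grinder, fixed, 110 x 210 x 60 mm (x, y, z), origin at the centre of its underside, long side along its y axis. Its lid (60 mm above the bench) carries one row of three controls 66 mm apart along its y axis, in any order: the black rocker, the green start button, the red stop button.
- rocker_pivot (a point): Hinge point in the middle of the yellow box's rocker switch, 79 mm above the bench. x axis: from the plain end towards the white-dotted end; the hinge runs along the y axis; z up. The black paddle is 66 mm long (x), 32 mm wide (y), 9 mm thick; it sits in a grey frame 84 x 44 mm.
- rocker_dot (a point): Centre of the white dot (16 mm across) on top of the paddle, 22 mm from the hinge. It stands raised when the switch is off, and sinks about 11 mm when the switch goes on.
- rocker (a joint): Angle of the yellow box's rocker in rad: 0 to 0.06 at the start (off, dotted end up), 0.5 is its stop (on, dotted end down). It counts as on above 0.38. No spring: friction of about 0.05 N m holds it where it is left (2 to 5 N pressed on the dotted end moves it).
- start_top (a point): Round push button, cap 32 mm across, on a black housing; green: start, on the yellow box. The point is the centre of the cap's top; z up.
- start (a joint): How far the green button of the yellow box is pressed, m: 0 out, 0.006 fully in. A spring pushes it back; fully in takes 6 N.
- stop_top (a point): Round push button, cap 32 mm across, on a black housing; red: stop, on the yellow box; not to be pressed. The point is the centre of the cap's top.
- stop (a joint): How far the red button of the yellow box is pressed, m: 0 out, 0.006 fully in.
- other_box: Blue control box of another machine, fixed, same size, origin and three controls as the yellow one, in its own order; nothing on it is to be pressed.
- other_rocker (a joint): Angle of the blue box's rocker, rad; starts at 0 to 0.06.
- other_start (a joint): Travel of the blue box's green button, m.
- other_stop (a joint): Travel of the blue box's red button, m.
- offcut: Loose steel pipe offcut standing upright between the boxes, 48 mm across, 70 mm tall; origin at the centre of its underside.
- disc: Loose grey-green grinding disc lying flat, 114 mm across, 7 mm thick; origin at the centre of its underside.
- mug: Loose white mug, 80 mm across, 90 mm tall; origin at the centre of its underside.
- wrench: Loose steel wrench lying flat along its x axis, about 170 mm long.
- can: Loose red can, 60 mm across, 170 mm tall; origin at the centre of its underside.
- coupling: Loose brass coupling standing upright, 56 mm across, 35 mm tall; origin at the centre of its underside.
- block: Loose wooden block, 50 x 70 x 40 mm; origin at the centre of its underside.

How it is judged (in metres and radians):
On the way, in this order (a step that is already met when the one before it is completed fails the run):
1. the yellow box's rocker is pressed over to on (above 0.38 rad) by the fingers (value of joint rocker above 0.38 rad and contact force between the fingers and rocker above 0.3 N), for 0.04 s.
2. with the rocker on, the green button is pressed in by the fingers by at least 4 mm (value of joint rocker above 0.38 rad and value of joint start above 0.004 m and contact force between the fingers and start above 0.3 N), for 0.05 s.
At the end, for the whole second after the job is handed in: The yellow box's rocker is on (above 0.38 rad), its green button has sprung back (under 1 mm), its red button and the blue box's buttons are out (under 1.5 mm), the blue rocker is still off (under 0.12 rad) and every loose thing is within 12 mm of where it was (value of joint rocker above 0.38 rad and value of joint start below 0.001 m and value of joint each of stop, other_start, other_stop below 0.0015 m and value of joint other_rocker below 0.12 rad and distance of each of offcut, disc, mug, wrench, can, coupling, block from where it was at the start of the episode below 0.012 m); the robot touches nothing.
It fails at once if the green button is pressed (over 2 mm) while the rocker is not on (value of joint start above 0.002 m and value of joint rocker below 0.36 rad).
It fails at once if the red button, or a control of the blue box, is pressed or switched (not (value of joint each of stop, other_start, other_stop below 0.0015 m and value of joint other_rocker below 0.12 rad)).
It fails at once if a loose thing is shifted, lifted or carried by more than 12 mm (not (distance of each of offcut, disc, mug, wrench, can, coupling, block from where it was at the start of the episode below 0.012 m)).
It fails at once if the yellow box or its controls are pressed harder than 40 N (contact force between the fingers and start above 40 N or contact force between the fingers and rocker above 40 N or contact force between the fingers and box above 40 N).
It also fails if it takes over 32 s, if anything falls off the work surface, if the arm or the gripper's body presses on something with over 40 N, if the wrist force passes 120 N, or if a joint passes its speed limit or range.

## Working session

There is one attempt and no reset: what is moved stays moved. The work goes in short steps, Python scripts to look and compute and a tool call to move; the robot and the scene stay as the last step left them, time stands still between calls to the robot, and variables do not carry over. Pictures are saved under pics/ and viewed, at most 10 in all, crops included, and the job is handed in when it is done.

Besides the shell and the picture viewer there is one more tool, called as name(argument=value, ...) on one line, values as JSON. carry_out: Moves the arm, as the interface text tells. Its arguments: {"type":"object","properties":{"delta_pos":{"type":"array","items":{"type":"array","items":{"type":"number"}}},"rot":{"type":"array","items":{"type":"array","items":{"type":"number"}}},"claw":{"type":"number"},"grip_force":{"type":"number"}},"required":["delta_pos","rot"]}

```bash
mkdir -p pics; cat > h.py <<'E'
from rig import r
import numpy as np, cv2
from scipy.spatial.transform import Rotation as R
def cam(name, s=None):
    c=r.camera_info(name)
    if 'pose' in c: T=np.array(c['pose'])
    else:
        s=s or r.sense(); T=np.eye(4); T[:3,:3]=R.from_euler('xyz',s['tcp_rot']).as_matrix(); T[:3,3]=s['eef_pos']; T=T@np.array(c['hand_eye'])
    return c,T
def w(name,uv,z,s=None):
    c,T=cam(name,s); d=T[:3,:3]@np.array([(uv[0]-c['cx'])/c['fx'],(uv[1]-c['cy'])/c['fy'],1]); o=T[:3,3]
    return o+d*(z-o[2])/d[2]
def mc(m):
    (c,sz,a)=cv2.minAreaRect(np.argwhere(m)[:,::-1].astype(np.float32)); return c,sz,a
E
python3 - <<'E'
from h import *
print(r.sense(), r.tips_ahead)
for n in ['top','side']:
    cv2.imwrite(f'pics/{n}0.png',r.grab_frame(n))
    print(n,cam(n)[1].round(2).tolist())
    for t,z in [('box',60),('rocker_pivot',79),('rocker_dot',85),('start_top',85),('stop_top',85),('other_box',60)]:
        for d in r.cut_out(t,n)[:2]:
            c,sz,a=mc(d['mask']); print(n,t,round(d['p'],2),np.round(d['box']),np.round(c),np.round(sz),round(a),w(n,c,z).round(0))
E
```

```text
{'clock': 0.0, 'qpos': array([ 1.17259653e+00,  3.53671633e-01,  1.63415213e+00,  9.48388178e-06,
        1.15519872e+00, -2.40001726e-03]), 'qvel': array([-1.01873615e-03,  2.47834124e-04, -6.78272264e-04,  1.14312485e-03,
        2.66786951e-03,  5.73752792e-05]), 'joint_efforts': array([ 2.06804078e-03, -6.05237246e+01, -3.42077780e+01,  4.07385814e-04,
        9.13798925e-03, -2.49774388e-05]), 'eef_pos': array([240.77254921, 576.22719866, 227.13931816]), 'tcp_rot': array([-3.14016284e+00, -1.21026883e-05,  2.74578903e+00]), 'contact_force': array([-0.21003408,  0.30739953, -0.02435381]), 'wrist_torque': array([-0.02991012, -0.0596847 ,  0.04106639]), 'grasp_force': 0.0, 'opening': 1.0023450428999088} 25.0
top [[-0.0, -0.98, 0.19, 340.73], [-1.0, 0.0, -0.0, 14.96], [0.0, -0.19, -0.98, 1453.3], [0.0, 0.0, 0.0, 1.0]]
top box 0.68 [226. 187. 286. 232.] [254. 208.] [33. 56.] 68 [545. 243.  60.]
top rocker_pivot 0.8 [245. 199. 264. 218.] [254. 209.] [21. 12.] 68 [541. 241.  79.]
top rocker_pivot 0.18 [235. 212. 242. 220.] [236. 215.] [8. 7.] 90 [518. 304.  79.]
top rocker_dot 0.72 [16
[... 475 characters left out ...]
ide [[0.93, -0.21, 0.3, 208.74], [-0.36, -0.58, 0.73, -927.76], [0.02, -0.79, -0.62, 876.13], [0.0, 0.0, 0.0, 1.0]]
side box 0.88 [242. 149. 304. 203.] [274. 175.] [69. 38.] 34 [531. 204.  60.]
side rocker_pivot 0.52 [261. 157. 289. 178.] [273. 166.] [13. 25.] 60 [536. 231.  79.]
side rocker_dot 0.75 [264. 154. 282. 171.] [273. 162.] [ 8. 20.] 53 [540. 238.  85.]
side stop_top 0.62 [308. 170. 355. 182.] [330. 174.] [ 6. 46.] 84 [688. 119.  85.]
side stop_top 0.48 [282. 168. 293. 172.] [286. 172.] [7. 9.] 90 [565. 175.  85.]
side other_box 0.73 [281. 251. 365. 337.] [322. 290.] [90. 54.] 55 [ 498. -287.   60.]
side other_box 0.45 [244. 149. 307. 200.] [274. 175.] [69. 36.] 34 [533. 206.  60.]
```

```bash
python3 - <<'E'
import cv2,numpy as np
a=cv2.imread('pics/top0.png')[110:270,130:450]; b=cv2.imread('pics/side0.png')[110:270,160:480]
cv2.imwrite('pics/c0.png',cv2.resize(np.vstack([a[:, :],b]),None,fx=1.85,fy=1.85,interpolation=2))
E
```

```text
(no output)
```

View pics/c0.png

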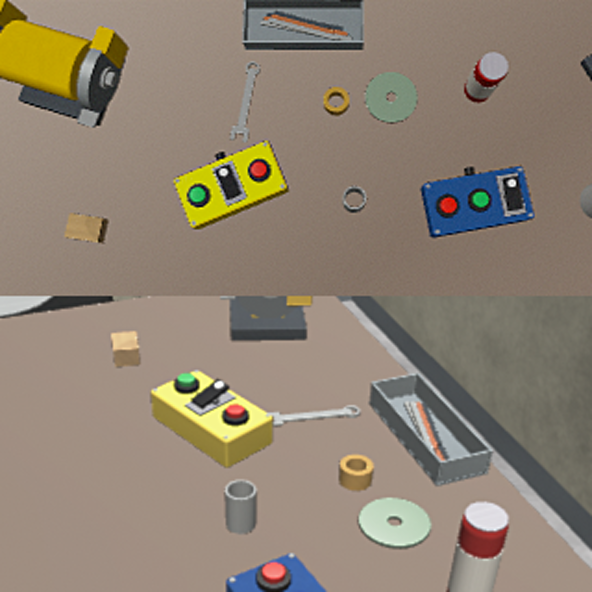

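The crop shows the yellow box with green at left (top px 237,215), rocker in the middle (254,209) with its dot at the far end (~250,203), and red at right (270,202). The detections agree: green to red measures 130 mm against the 132 expected. I'll move above the box with the fingers shut.

carry_out(delta_pos=[[-0.05, -0.026, -0.01], [-0.1, -0.052, -0.01], [-0.15, -0.078, -0.01], [-0.2, -0.105, -0.01], [-0.25, -0.132, -0.01], [-0.3, -0.158, -0.01], [-0.35, -0.184, -0.01], [-0.39, -0.207, -0.01]], rot=[[0, 0, 6], [0, 0, 12], [0, 0, 18], [0, 0, 24], [0, 0, 30], [0, 0, 36], [0, 0, 42], [0, 0, 45]], claw=0.0)

```text
clock: 1.7
eef_pos: [522.4, 233.6, 238.1]
tcp_rot: [3.141, 0.0, 1.957]
contact_force: [-0.4, 0.8, 0.2]
opening: -0.003
grasp_force: 0.0
```

```bash
python3 - <<'E'
from h import *
s=r.sense(); im=r.grab_frame('wrist'); cv2.imwrite('pics/w1.png',im)
print(s['eef_pos'],s['tcp_rot'],s['opening'],r.tips_ahead,s['qpos'],s['contact_force'])
print(np.round(r.camera_info('wrist')['hand_eye'],2).tolist())
for t,z in [('rocker_pivot',79),('rocker_dot',88),('start_top',85),('stop_top',85)]:
    for d in r.cut_out(t,'wrist')[:2]:
        c,sz,a=mc(d['mask']); print(t,round(d['p'],2),np.round(d['box']),np.round(c),np.round(sz),round(a),w('wrist',c,z,s).round(1))
E
```

```text
[522.3584708  233.56589815 238.09415827] [3.14090328e+00 1.06123412e-04 1.95723699e+00] -0.002815064284644927 25.0 [ 4.17926476e-01  2.61160417e-01  1.73824444e+00 -1.40523994e-04
  1.14150211e+00  3.15442266e-02] [-0.37325018  0.79874841  0.15238566]
[[0.0, -0.94, -0.33, 84.23], [1.0, 0.0, 0.0, 0.08], [-0.0, -0.33, 0.94, -146.65], [0.0, 0.0, 0.0, 1.0]]
rocker_pivot 0.95 [306. 157. 381. 194.] [344. 175.] [38. 72.] 90 [542.9 248.7  79. ]
rocker_dot 0.67 [317. 162. 377. 193.] [345. 178.] [59. 29.] 2 [544.  247.8  88. ]
start_top 0.64 [333. 106. 358. 131.] [346. 116.] [30. 29.] 90 [518.5 307.1  85. ]
stop_top 0.82 [331. 218. 357. 245.] [344. 230.] [26. 26.] 90 [568.4 189.4  85. ]
```

View pics/w1.png

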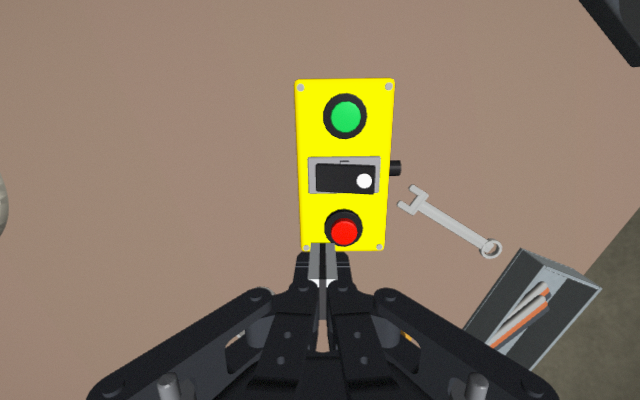

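The wrist picture shows the dot at (364,181), green at (346,116) and red at (344,230). The box is square to the tool, and the tool's +y runs along rocker +x. The dot should be near (563,255); I'll move over it and look again.

carry_out(delta_pos=[[0.004, 0.045, 0.03], [0.004, 0.045, 0.07], [0.004, 0.045, 0.1], [0.004, 0.045, 0.1], [0.004, 0.045, 0.1]], rot=[[0, 0, 0], [0, 0, 0], [0, 0, 0], [0, 0, 0], [0, 0, 0]])

```text
clock: 2.58
eef_pos: [561.3, 257.2, 139.1]
tcp_rot: [3.14, -0.0, 1.962]
contact_force: [0.5, -0.1, 0.6]
opening: 0.001
grasp_force: 0.0
```

```bash
python3 - <<'E'
from h import *
s=r.sense(); im=r.grab_frame('wrist'); cv2.imwrite('pics/w2.png',im)
print(s['eef_pos'],s['tcp_rot'],s['contact_force'])
for t,z in [('rocker_pivot',79),('rocker_dot',88),('start_top',85),('stop_top',85)]:
    for d in r.cut_out(t,'wrist')[:2]:
        c,sz,a=mc(d['mask']); print(t,round(d['p'],2),np.round(d['box']),np.round(c),np.round(sz),round(a),w('wrist',c,z,s).round(1))
c,T=cam('wrist',s)
p=np.array([*s['eef_pos'][:2],s['eef_pos'][2]-25,1]); q=np.linalg.inv(T)@p; print('tip px',c['fx']*q[0]/q[2]+c['cx'],c['fy']*q[1]/q[2]+c['cy'])
g=(cv2.inRange(im,(200,200,200),(255,255,255))); n,l,st,ce=cv2.connectedComponentsWithStats(g)
for i in range(1,n):
    if 150<st[i,4]<4000: print(st[i],ce[i].round(),w('wrist',ce[i],88,s).round(1))
E
```

```text
[561.28741676 257.23562126 139.13633094] [ 3.14023895e+00 -1.62923079e-04  1.96170992e+00] [ 0.51341449 -0.07227907  0.64165917]
rocker_pivot 0.75 [246. 189. 347. 244.] [298. 214.] [ 55. 101.] 90 [543.9 249.4  79. ]
rocker_dot 0.58 [255. 195. 341. 242.] [297. 219.] [85. 41.] 4 [544.6 249.5  88. ]
rocker_dot 0.48 [283. 268. 296. 294.] [288. 280.] [10. 23.] 37 [557.  195.6  88. ]
start_top 0.71 [274. 114. 314. 154.] [294. 134.] [43. 43.] 90 [519.2 307.7  85. ]
stop_top 0.6 [284. 271. 292. 293.] [288. 281.] [ 8. 20.] 27 [557.3 192.6  85. ]
tip px 321.6663865582921 233.55827821956728
[313 215  20  19 298] [322. 224.] [563.6 252.8  88. ]
```

View pics/w2.png

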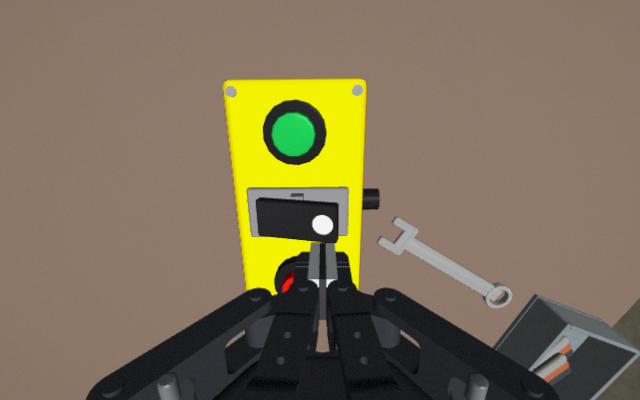

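The picture shows the dot at (322,224) and the tips' upper edge at about (322,243). I'll check the predicted tip-edge pixels against that before descending.

```bash
python3 - <<'E'
from h import *
c=r.camera_info('wrist'); H=np.linalg.inv(np.array(c['hand_eye'])); print(c['fx'],c['cy'])
for p in [(11,0,25),(0,0,25),(-11,0,25),(11,0,12),(0,0,12),(11,0,0),(0,0,51),(-5,2,51)]:
    q=H@np.array([*p,1]); print(p,(c['fx']*q[0]/q[2]+c['cx']).round(),(c['fy']*q[1]/q[2]+c['cy']).round())
s=r.sense(); 
for uv,z in [((230,91),60),((357,90),60),((294,132),80),((294,132),90),((322,224),86)]: print(uv,z,w('wrist',uv,z,s).round(1))
for uv,z in [((250.5,203),88),((237,215.5),85),((270,202),85),((254,209),79)]: print('top',uv,w('top',uv,z).round(1))
im=cv2.imread('pics/w2.png')[180:320,240:400]; cv2.imwrite('pics/w2c.png',cv2.resize(im,None,fx=4,fy=4,interpolation=2))
E
```

```text
282.6889621536545 198.6753106531673
(11, 0, 25) 322.0 218.0
(0, 0, 25) 322.0 234.0
(-11, 0, 25) 322.0 248.0
(11, 0, 12) 322.0 227.0
(0, 0, 12) 322.0 243.0
(11, 0, 0) 322.0 236.0
(0, 0, 51) 322.0 218.0
(-5, 2, 51) 324.0 224.0
(230, 91) 60 [463.8 314.6  60. ]
(357, 90) 60 [551.1 351.4  60. ]
(294, 132) 80 [519.4 307.4  80. ]
(294, 132) 90 [519.9 308.7  90. ]
(322, 224) 86 [564.1 251.3  86. ]
top (250.5, 203) [561.  252.6  88. ]
top (237, 215.5) [514.9 301.3  85. ]
top (270, 202) [565.1 180.9  85. ]
top (254, 209) [539.9 240.4  79. ]
```

View pics/w2c.png

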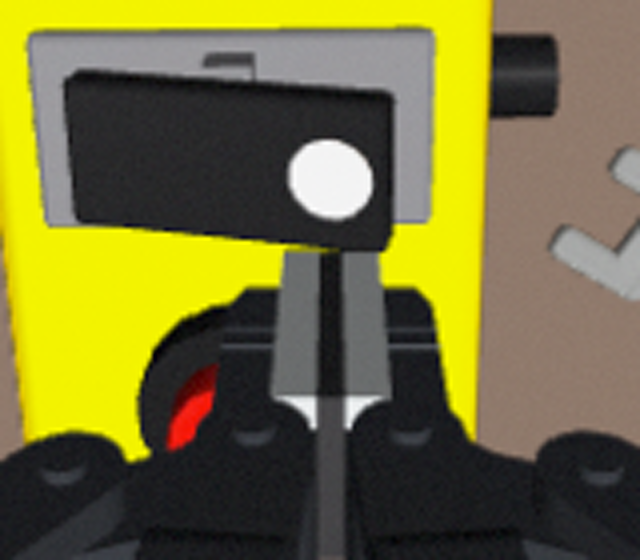

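The tips' visible edge sits at row 243, where the model predicts 218–234. I'll check the tips against the side camera before I trust the offset.

```bash
python3 - <<'E'
from h import *
s=r.sense(); im=r.grab_frame('side'); c,T=cam('side'); print(c['fx'])
Rt=R.from_euler('xyz',s['tcp_rot']).as_matrix()
def pr(p):
    q=np.linalg.inv(T)@np.array([*p,1]); return c['fx']*q[0]/q[2]+c['cx'],c['fy']*q[1]/q[2]+c['cy']
x0,y0=210,90;f=6
big=cv2.resize(im[y0:y0+95,x0:x0+125],None,fx=f,fy=f,interpolation=2)
for p,col in [((0,0,25),(0,0,255)),((11,0,25),(255,0,255)),((-11,0,25),(255,255,0)),((0,0,0),(0,255,0))]:
    u,v=pr(s['eef_pos']+Rt@np.array(p)); print(p,u,v); cv2.circle(big,(int((u-x0+.5)*f),int((v-y0+.5)*f)),3,col,-1)
u,v=pr((563.6,252.8,88)); cv2.circle(big,(int((u-x0+.5)*f),int((v-y0+.5)*f)),3,(255,128,0),1)
cv2.imwrite('pics/s2.png',big)
E
```

```text
448.96791095497264
(0, 0, 25) 277.473913830417 150.65256909548145
(11, 0, 25) 275.276090861866 149.2964521472988
(-11, 0, 25) 279.6907274358324 152.02040378657472
(0, 0, 0) 277.250808721766 143.90157351413902
```

View pics/s2.png

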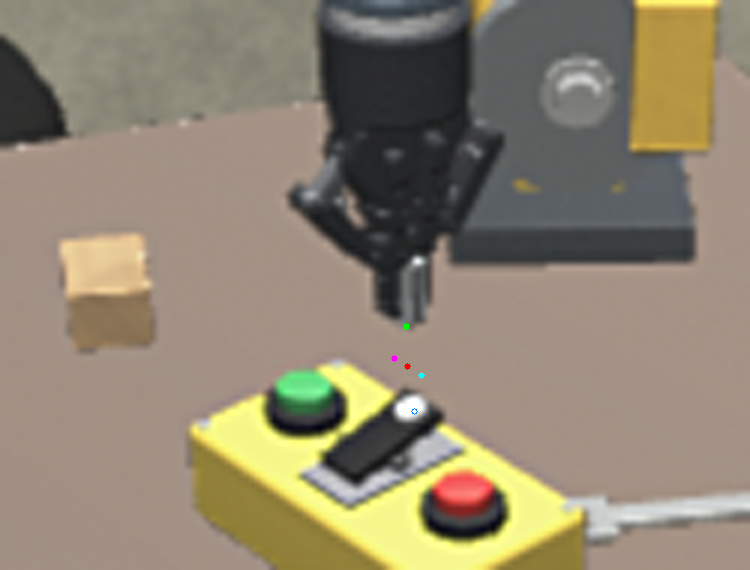

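The side view puts the tip ends (about px (404,325) in the crop) at the TCP itself, not 25 mm ahead of it. The dot is where I measured it, within 1 px. I'll descend in stages and check the force.

carry_out(delta_pos=[[-0.005, 0.0035, 0.004], [-0.005, 0.0035, 0.01], [-0.005, 0.0035, 0.015], [-0.005, 0.0035, 0.019], [-0.005, 0.0035, 0.022], [-0.005, 0.0035, 0.025], [-0.005, 0.0035, 0.025]], rot=[[0, 0, 0], [0, 0, 0], [0, 0, 0], [0, 0, 0], [0, 0, 0], [0, 0, 0], [0, 0, 0]])

```text
clock: 3.75
eef_pos: [566.1, 252.8, 112.7]
tcp_rot: [-3.141, 0.0, 1.961]
contact_force: [0.3, 0.2, -0.0]
opening: 0.002
grasp_force: 0.0
```

carry_out(delta_pos=[[0, 0, 0.004], [0, 0, 0.008], [0, 0, 0.012], [0, 0, 0.014], [0, 0, 0.016], [0, 0, 0.018], [0, 0, 0.018]], rot=[[0, 0, 0], [0, 0, 0], [0, 0, 0], [0, 0, 0], [0, 0, 0], [0, 0, 0], [0, 0, 0]])

```text
clock: 4.62
eef_pos: [566.1, 252.8, 94.7]
tcp_rot: [-3.141, 0.0, 1.96]
contact_force: [-0.9, 0.4, -0.3]
opening: -0.002
grasp_force: 0.0
```

```bash
python3 - <<'E'
from h import *
s=r.sense();print(s['eef_pos'],s['contact_force'])
a=r.grab_frame('side')[115:195,220:320]; b=r.grab_frame('wrist')[170:300,220:420]
cv2.imwrite('pics/s3.png',np.vstack([cv2.resize(a,(400,320),interpolation=2),cv2.resize(b,(400,260),interpolation=2)]))
E
```

```text
[566.13578234 252.75593588  94.71026537] [-0.89863517  0.40922561 -0.25869824]
```

View pics/s3.png

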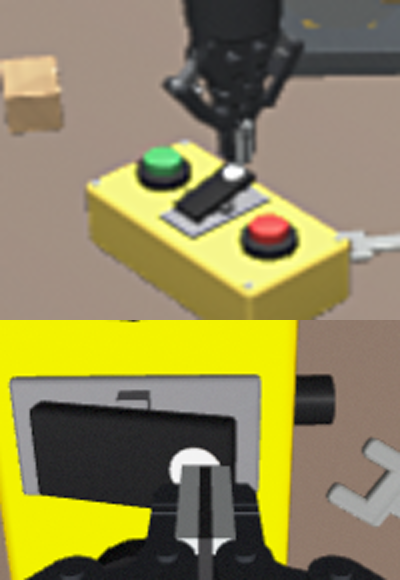

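Picture: the tips hover just above the outer half of the dot (wrist crop about (205,470)), clear of red and green. I'll shift slightly towards green and press down in small steps.

carry_out(delta_pos=[[0.003, -0.001, 0.001], [0.003, -0.001, 0.003], [0.003, -0.001, 0.005], [0.003, -0.001, 0.006], [0.003, -0.001, 0.007], [0.003, -0.001, 0.008], [0.003, -0.001, 0.008]], rot=[[0, 0, 0], [0, 0, 0], [0, 0, 0], [0, 0, 0], [0, 0, 0], [0, 0, 0], [0, 0, 0]])

```text
clock: 5.6
eef_pos: [564.2, 255.2, 86.9]
tcp_rot: [3.141, 0.0, 1.96]
contact_force: [-0.2, -0.6, -0.3]
opening: 0.002
grasp_force: 0.1
```

carry_out(delta_pos=[[0, 0, 0.001], [0, 0, 0.002], [0, 0, 0.003], [0, 0, 0.004], [0, 0, 0.005], [0, 0, 0.006], [0, 0, 0.006]], rot=[[0, 0, 0], [0, 0, 0], [0, 0, 0], [0, 0, 0], [0, 0, 0], [0, 0, 0], [0, 0, 0]])

```text
clock: 6.48
eef_pos: [564.0, 255.2, 80.7]
tcp_rot: [-3.141, 0.0, 1.96]
contact_force: [0.5, 0.1, 0.5]
opening: 0.002
grasp_force: 0.8
```

carry_out(delta_pos=[[0, 0, 0.001], [0, 0, 0.002], [0, 0, 0.003], [0, 0, 0.004], [0, 0, 0.004]], rot=[[0, 0, 0], [0, 0, 0], [0, 0, 0], [0, 0, 0], [0, 0, 0]])

```text
clock: 7.1
eef_pos: [564.5, 255.4, 76.9]
tcp_rot: [3.141, -0.0, 1.96]
contact_force: [3.1, 0.8, 2.9]
opening: -0.003
grasp_force: 1.6
```

```bash
python3 - <<'E'
from h import *
s=r.sense();print(s['eef_pos'],s['contact_force'])
a=r.grab_frame('side')[115:195,220:320]; b=r.grab_frame('wrist')[170:300,220:420]
cv2.imwrite('pics/s4.png',np.vstack([cv2.resize(a,(400,320),interpolation=2),cv2.resize(b,(400,260),interpolation=2)]))
E
```

```text
[564.49991892 255.35914745  76.91739918] [3.10911881 0.83072191 2.85611125]
```

View pics/s4.png

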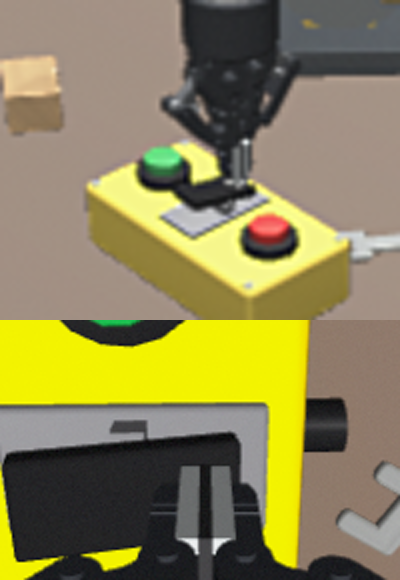

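The paddle is tipping (its plain end is now raised), with 3 N of contact. I'll keep pressing until it meets its stop.

carry_out(delta_pos=[[0, 0, 0.0007], [0, 0, 0.0014], [0, 0, 0.002], [0, 0, 0.002]], rot=[[0, 0, 0], [0, 0, 0], [0, 0, 0], [0, 0, 0]])

```text
clock: 7.7
eef_pos: [564.6, 255.4, 75.7]
tcp_rot: [3.141, -0.0, 1.96]
contact_force: [1.4, 0.5, 11.1]
opening: -0.0
grasp_force: 5.1
```

carry_out(delta_pos=[[0, 0, 0.0004], [0, 0, 0.0007], [0, 0, 0.0007]], rot=[[0, 0, 0], [0, 0, 0], [0, 0, 0]])

```text
clock: 8.07
eef_pos: [564.6, 255.4, 75.5]
tcp_rot: [3.141, -0.0, 1.96]
contact_force: [-0.2, -0.1, 15.3]
opening: 0.007
grasp_force: 7.4
```

It's at its stop: 15 N and no further movement. Now I'll lift, move over the green button and look.

carry_out(delta_pos=[[0, 0, -0.02], [0, 0, -0.05], [0.02, -0.008, -0.06], [0.045, -0.016, -0.06], [0.064, -0.024, -0.05], [0.064, -0.024, -0.04], [0.064, -0.024, -0.04], [0.064, -0.024, -0.04]], rot=[[0, 0, 0], [0, 0, 0], [0, 0, 0], [0, 0, 0], [0, 0, 0], [0, 0, 0], [0, 0, 0], [0, 0, 0]])

```text
clock: 9.07
eef_pos: [517.9, 304.9, 113.8]
tcp_rot: [-3.141, 0.0, 1.96]
contact_force: [0.0, -0.2, -0.0]
opening: 0.001
grasp_force: 0.0
```

```bash
python3 - <<'E'
from h import *
s=r.sense();print(s['eef_pos'],s['contact_force'])
a=r.grab_frame('side')[115:195,220:320]; b=r.grab_frame('wrist'); 
for d in r.cut_out('start_top','wrist')[:2]:
    c,sz,_=mc(d['mask']); print(d['p'],c,sz,w('wrist',c,85,s))
cv2.imwrite('pics/s5.png',np.vstack([cv2.resize(a,(400,320),interpolation=2),cv2.resize(b[130:300,190:450],(400,260),interpolation=2)]))
E
```

```text
[517.89102188 304.88076353 113.80117256] [ 0.02075605 -0.19630104 -0.02578934]
0.95 (324.5, 222.5) (39.0, 41.0) [517.17758048 311.50353734  85.        ]
```

View pics/s5.png

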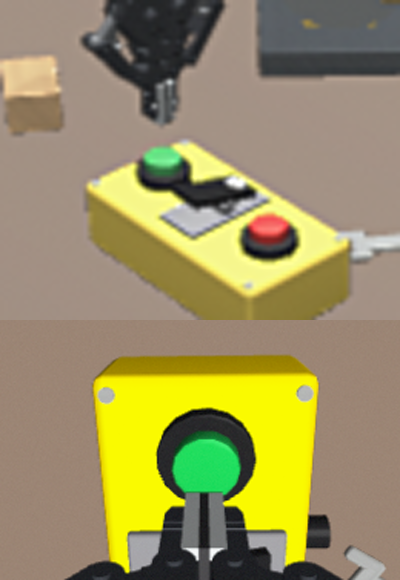

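The rocker is over (plain end up, dot end down), and the tips are just short of the green cap's centre (wrist crop (207,460)). I'll descend onto the button.

carry_out(delta_pos=[[0.002, 0, 0.006], [0.002, 0, 0.012], [0.002, 0, 0.018], [0.002, 0, 0.022], [0.002, 0, 0.025], [0.002, 0, 0.027], [0.002, 0, 0.027]], rot=[[0, 0, 0], [0, 0, 0], [0, 0, 0], [0, 0, 0], [0, 0, 0], [0, 0, 0], [0, 0, 0]])

```text
clock: 10.1
eef_pos: [516.9, 307.1, 87.1]
tcp_rot: [-3.141, 0.0, 1.96]
contact_force: [-0.0, 0.0, 0.6]
opening: 0.0
grasp_force: 0.0
```

carry_out(delta_pos=[[0, 0, 0.001], [0, 0, 0.002], [0, 0, 0.003], [0, 0, 0.004], [0, 0, 0.005], [0, 0, 0.005]], rot=[[0, 0, 0], [0, 0, 0], [0, 0, 0], [0, 0, 0], [0, 0, 0], [0, 0, 0]])

```text
clock: 10.85
eef_pos: [516.9, 307.1, 82.1]
tcp_rot: [-3.141, 0.0, 1.96]
contact_force: [0.1, -0.2, -0.0]
opening: 0.007
grasp_force: 0.0
```

carry_out(delta_pos=[[0, 0, 0.001], [0, 0, 0.002], [0, 0, 0.003], [0, 0, 0.004], [0, 0, 0.004]], rot=[[0, 0, 0], [0, 0, 0], [0, 0, 0], [0, 0, 0], [0, 0, 0]])

```text
clock: 11.48
eef_pos: [516.9, 307.2, 78.2]
tcp_rot: [-3.142, 0.0, 1.96]
contact_force: [-0.8, -1.6, 1.6]
opening: -0.006
grasp_force: 1.0
```

Contact has begun. I'll press on in small steps.

carry_out(delta_pos=[[0, 0, 0.001], [0, 0, 0.002], [0, 0, 0.003], [0, 0, 0.004], [0, 0, 0.004]], rot=[[0, 0, 0], [0, 0, 0], [0, 0, 0], [0, 0, 0], [0, 0, 0]])

```text
clock: 12.1
eef_pos: [516.9, 307.2, 74.2]
tcp_rot: [3.142, -0.0, 1.96]
contact_force: [-1.7, -0.2, 5.0]
opening: 0.001
grasp_force: 2.4
```

carry_out(delta_pos=[[0, 0, 0.0007], [0, 0, 0.0014], [0, 0, 0.002], [0, 0, 0.002]], rot=[[0, 0, 0], [0, 0, 0], [0, 0, 0], [0, 0, 0]])

```text
clock: 12.6
eef_pos: [517.0, 307.2, 72.6]
tcp_rot: [3.141, -0.0, 1.96]
contact_force: [-2.8, -1.9, 8.3]
opening: -0.002
grasp_force: 4.6
```

carry_out(delta_pos=[[0, 0, 0.0005], [0, 0, 0.001], [0, 0, 0.001]], rot=[[0, 0, 0], [0, 0, 0], [0, 0, 0]])

```text
clock: 12.98
eef_pos: [517.0, 307.2, 72.5]
tcp_rot: [3.141, -0.0, 1.96]
contact_force: [-4.1, -2.8, 18.0]
opening: 0.001
grasp_force: 9.0
```

The button is fully in: 18 N and no further movement. Withdrawing.

carry_out(delta_pos=[[0, 0, -0.006], [0, 0, -0.02], [0, 0, -0.05], [0, 0, -0.1], [0, 0, -0.15], [0, 0, -0.15], [0, 0, -0.15], [0, 0, -0.15]], rot=[[0, 0, 0], [0, 0, 0], [0, 0, 0], [0, 0, 0], [0, 0, 0], [0, 0, 0], [0, 0, 0], [0, 0, 0]])

```text
clock: 13.98
eef_pos: [516.1, 306.7, 219.7]
tcp_rot: [-3.139, 0.0, 1.96]
contact_force: [-0.1, 0.5, -0.4]
opening: -0.001
grasp_force: 0.0
```

```bash
python3 - <<'E'
from h import *
s=r.sense();print(s['eef_pos'],s['contact_force'])
a=r.grab_frame('side')[115:195,220:320]
cv2.imwrite('pics/s6.png',cv2.resize(a,(600,480),interpolation=2))
E
```

```text
[516.11127154 306.69387082 219.72796498] [-0.13951095  0.51752497 -0.36793599]
```

View pics/s6.png

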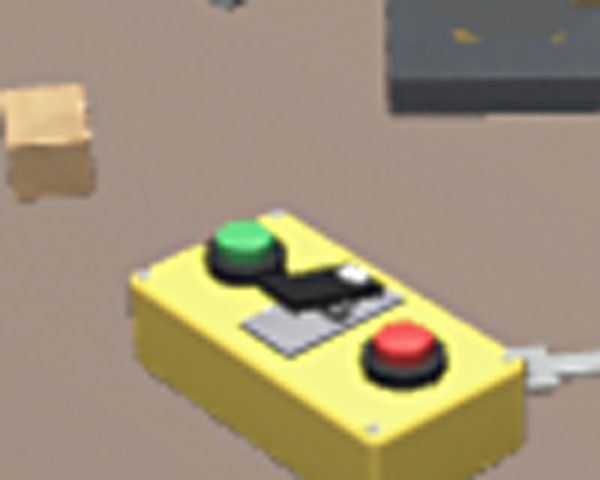

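The green button is out again (243,245), the rocker is on (dot end down at (352,272)), and red is untouched. Handing in.

```bash
python3 -c "
from rig import r
print(r.sign_off())"
```

```text
the job is handed in; nothing more can be done
None
```

I pressed the rocker over to its stop, then pressed the green button fully in and let it spring back, and handed the job in at about 14 s; no verdict came back.

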